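Clear the console cubby and shut its sliding cover

TASK

The fourth wheel centre cap of the set has been left in the card slot of this car console's cubby: take it out and stand it on edge in the empty slot of the wire rack, beside the other three. Then press down on the cubby's flush cover and slide it fully shut, so that the console can go into stock. Leave the other caps and the things lying about as they are.

Things in the scene. Friction and masses are not known exactly. Their poses are not given: they have to be found in the camera images.
- console: Fixed car centre console, matt black plastic, flat top 120 mm above the bench, 215 mm wide at its foot, 460 mm long. Origin on the bench under the middle of its cubby; x along the console from its nose (x = -115 mm, nearest the robot) to the end with two round cup wells (+250 mm) and a raked front, y across, z up. A flat deck from x +75 to +196 mm carries two window switches; a fixed cup in a cup well stands 30 mm above the top.
- cubby (a point): Middle of the cubby's mouth, level with the console's flat top; axes as console. The cubby is an open well 150 mm along x (-75 to +75) and 110 mm across, 46 mm deep. Its cover withdraws under the deck that begins at x +75 mm, 3.5 mm higher than the cover.
- cover (a joint): Opening q of the cubby's cover, m: 0 fully shut, 0.115 fully back (stops). Smooth grey panel with fine cross lines, no handle; it shuts towards the nose (-x of the console). It can be touched from x = -75 mm + q to +75 mm (45 to 80 mm long at first). Slides with about 1.5 N of friction, stays where left, follows a fingertip pressed on it with 5 to 20 N.
- cover_mid (a point): Middle of the cover's upper face (panel 150 x 108 x 3 mm), 3.5 mm below the console's top; at x = q in the console's frame, so under the deck when q is over 75 mm. The panel does not give when pressed.
- cap: The wheel centre cap to put away: silver disc 64 mm across, 16 mm thick in all (flat face disc 11 mm, clip ring 50 mm across behind it 5 mm), about 60 g. Origin at its middle, x along its axis, z up at first. Stands on edge in the cubby's card slot at console x = -38 mm, axis along the console's x, middle level with the console's top: the upper half stands clear. Lifts straight out.
- rack: Fixed white wire rack on a black rubber base 270 x 120 mm. Origin on the bench under its middle, x along its length, z up. Slots at x = -90, -30, 30, 90 mm. A cap stands on edge in a slot, axis along x, on two wires at y = +-20 mm between two pairs of upright tines (at y = +-20 mm, 5 mm thick, 46 mm high) with 22 mm clear along x.
- free_slot: The one empty slot of the rack (which one differs): the point where the middle of a cap seated in it comes, 42.7 mm above the bench (the cap's top is then 75 mm up); axes as rack. The next caps stand 60 mm away along x.
- cap_a: One of three like caps that already stand in the rack; same frame as cap. Leave it.
- cap_b: Another cap that already stands in the rack. Leave it.
- cap_c: The third cap that already stands in the rack. Leave it.
- stalk: Cream column stalk, about 175 mm long, 33 mm thick, lying to the left of the console. Bystander.
- screwdriver: Screwdriver lying to the right of the rack. Bystander.
- tape: Roll of tape, 96 mm across, 24 mm high, lying at the right. Bystander.
- aerosol: Spray can, 58 mm across, 170 mm high, standing at the right. Bystander.
- relay: Small black relay, 28 mm cube, on the bench between console and rack. Bystander.

How it is judged (in metres and radians):
On the way, in this order (a step that is already met when the one before it is completed fails the run):
1. the cap stands in the rack's empty slot, let go (x of cap in the frame of free_slot between -0.01 and 0.01 m and y of cap in the frame of free_slot between -0.008 and 0.008 m and z of cap in the frame of free_slot between -0.005 and 0.005 m and angle between cap's own x axis and vertical between 1.27 and 1.87 rad and angle between the x axis of cap and the x axis of free_slot, either way round below 0.3 rad and contact force between cap and the fingers below 0.1 N), for 0.3 s.
2. the cubby's cover is fully shut (value of joint cover below 0.004 m), for 0.2 s.
At the end, for the whole second after the job is handed in: The cap stands released and at rest in the rack's formerly empty slot: its middle within 10 mm along the rack, 8 mm across and 5 mm in height of the seated position, its axis within 0.3 rad of level and of the rack's length; and the cubby's cover is within 4 mm of fully shut (all of step 1 and value of joint cover below 0.004 m and linear speed of cap below 0.02 m/s); the robot touches nothing.
It fails at once if a cap already in the rack is shifted by more than 15 mm (distance of any of cap_a, cap_b, cap_c from where it was at the start of the episode above 0.015 m).
It fails at once if a bystander is shifted by more than 30 mm (distance of any of stalk, screwdriver, tape, aerosol, relay from where it was at the start of the episode above 0.03 m).
It also fails if it takes over 48 s, if anything falls off the work surface, if the arm or the gripper's body presses on something with over 40 N, if the wrist force passes 120 N, or if a joint passes its speed limit or range.

ROBOT

A 6-joint arm with a two-finger parallel gripper is mounted at the origin on the work surface. World frame = base frame: x ahead of the robot, y to its left, z up, the work surface at z = 0. Lengths are in mm, angles in rad, forces in N, time in s.
With the tool pointing down it reaches from about 275 to 725 mm from the base axis. Payload 15.9 kg.
Tool frame: the origin (TCP) lies between the finger pads; the fingertips stand 8 mm ahead of it and the grasp point (between the pads) lies 11 mm behind it; z points along the fingers, y is the line along which they close (so a half turn about z gives the same grasp; the last joint's range is limited). The gripper opens to 85 mm and grips with 20 to 120 N. Pads are 22 mm wide; open, the fingers measure 114 mm over their backs; the gripper's body (76 mm by 85 mm) begins 54 mm behind the grasp point. The pads swing forward as they close: fully open they stand 13 mm farther back than shut.
Start: joints at [1.316, 0.213, -0.034, 1.323, 0, 1.571], TCP at [126.02, 483.843, 239.306] pointing down, gripper open.
Joint ranges: [-2.98, 2.98], [-0.74, 1.72], [-1.14, 1.35], [-2.1, 2.04], [-1.57, 1.44], [-3.14, 3.14]. Speed limits (rad/s): [1.89, 1.89, 2.39, 2.57, 3.14, 3.14].

INTERFACE

Orientations are given as a rotation vector (axis times angle).
In Python, from plant import r, imaging, finder gives the robot as it stands.
- The arm moves only by the tool apply_moves, never from a script. Its argument "plan" is a list of rows, each a list of 6 numbers: the shift along the world's x, y, z in m, then the turn, a rotation vector about the world's x, y, z in rad. A call has 1 to 12 rows; each row is the pose to reach, as a shift and turn from the pose commanded when the call began; what a row does not reach only later rows make up. A row lasts 1/8 s, in which the tool goes at most 62.5 mm and 10.7 degrees, less where a joint would pass 70% of its speed; a pose out of reach is approached as far as the arm can. A call with a gripper value outside its range is refused whole. "claw" is the finger opening in m, from 0 to 0.0854, set as the call begins (left out, the last holds). The fingers move at their own pace and stop on an object; "newtons" is the grip in N (left out, the last holds). Time passes only in rows, so rows that repeat a pose let the fingers close. It gives the time, the measured TCP pose, the force, the opening and the grip force at its end, in the units of the state.
- r.get_obs(): the state, without advancing time (a new reading comes with each control period).
- imaging.read_camera(name): name is "scene" or "top" or "wrist"; returns a dict with "color" (400x640x3 uint8, red, green, blue), "K" (3x3 intrinsics, pixels), "rvec" (rotation vector, rad) and "tvec" (3), from world to camera coordinates, as OpenCV has them. Camera axes: x right, y down, z forward; pixel columns grow to the right and rows downward; lengths in mm; the calibration is good to about 2 mm. A picture is of the moment at which its call begins. There is no depth.
- r.job_done(): hands the job in; it is judged then, once.
Trained networks look in the newest picture that a camera, given by its name, has taken for a name from the list of things; names that differ only in an ending like _2 or _b are one class to them, and where a whole thing is asked for, a point or a joint stands for the part that bears it (a point fixed in the world has none). Each returns a list of dicts, best first, with "score" (0 to 1); they miss things now and then, are a little off and sometimes report something else, mostly with a low value. They report only what shows in the picture. A call takes as long as a camera call.
- finder.spot_in(camera, query): "box" ([left, top, width, height] in pixels, round what is visible of it).
- finder.spot_point(camera, query): "xy" ([column, row] in pixels: a listed point, or the origin of a listed thing).
The state is a dict: "t": time; "joint_pos": joint angles; "dq": joint speeds; "effort": joint torques, N m; "position": TCP position; "tcp_rot": TCP orientation; "wrist_force": force on the tool from outside, world axes, zero at the start; "wrist_torque": the same for the moment, N m; "finger_gap": finger opening in mm; "grip_force": force on a finger pad.
Only numpy, scipy, OpenCV 4.12 (cv2) and the standard library are available. Lean on these libraries where they do the work, as an engineer would, in place of code of your own. Each camera call takes 0.05 s, during which the arm holds its last target. There are 200 camera calls.

## Working session

There is one attempt and no reset: what is moved stays moved. The work goes in short steps, Python scripts to look and compute and a tool call to move; the robot and the scene stay as the last step left them, time stands still between calls to the robot, and variables do not carry over. Pictures are saved under pics/ and viewed, at most 10 in all, crops included, and the job is handed in when it is done.

Besides the shell and the picture viewer there is one more tool, called by a JSON object that holds its "method" and its "body", one argument or row to a line. apply_moves: Moves the arm, as the interface text tells. Its arguments: {"type":"object","properties":{"plan":{"type":"array","items":{"type":"array","items":{"type":"number"}}},"claw":{"type":"number"},"newtons":{"type":"number"}},"required":["plan"]}

```bash
ls; mkdir -p pics; cat > h.py <<'E'
import numpy as np, cv2
from plant import r, imaging, finder
def cam(n):
    d=imaging.read_camera(n); R=cv2.Rodrigues(np.array(d['rvec'],float))[0]; t=np.array(d['tvec'],float).ravel()
    return d,np.array(d['K'],float),R,t
def ray(c,xy):
    d,K,R,t=c; v=R.T@np.linalg.solve(K,[xy[0],xy[1],1]); return -R.T@t, v/np.linalg.norm(v)
def atz(c,xy,z):
    o,v=ray(c,xy); return o+v*(z-o[2])/v[2]
def proj(c,p):
    d,K,R,t=c; q=K@(R@np.array(p,float)+t); return q[:2]/q[2]
def tri(rays):
    A=sum(np.eye(3)-np.outer(v,v) for o,v in rays); b=sum((np.eye(3)-np.outer(v,v))@o for o,v in rays)
    p=np.linalg.solve(A,b); return p,[np.linalg.norm((np.eye(3)-np.outer(v,v))@(p-o)) for o,v in rays]
def save(c,f): cv2.imwrite('pics/'+f,c[0]['color'][:,:,::-1])
E
python3 - <<'E'
from h import *
np.set_printoptions(precision=1,suppress=True)
o=r.get_obs();print(o)
C={n:cam(n) for n in('scene','top','wrist')}
save(C['scene'],'s0.png');save(C['top'],'t0.png');save(C['wrist'],'w0.png')
for q in('cap','free_slot','cubby','cover_mid','rack','console','relay','stalk','tape','aerosol','screwdriver'):
    R=[]
    for n in C:
        l=finder.spot_point(n,q)
        print(q,n,[(np.round(x['xy'],1),round(x['score'],2)) for x in l[:4]])
        if l and n!='wrist': R.append(ray(C[n],l[0]['xy']))
    if len(R)>1: print('  tri',*tri(R))
for n in C: print(n,ray(C[n],(320,200)))
E
```

```text
pics
{'t': 0.0, 'joint_pos': array([ 1.3,  0.2, -0. ,  1.3, -0. ,  1.6]), 'dq': array([ 0.,  0., -0., -0.,  0., -0.]), 'effort': array([  0. , -68.6,  48.7,   0. ,   0. ,  -0. ]), 'position': array([126. , 483.5, 238.8]), 'tcp_rot': array([-0.4, -3.1,  0. ]), 'wrist_force': array([ 0.7, -0.3, -0.2]), 'wrist_torque': array([-0.,  0., -0.]), 'grip_force': 0.0, 'finger_gap': 85.38159869513947}
cap scene [(array([288.9, 213.1]), 0.76), (array([390.7, 170.7]), 0.65), (array([297. , 240.8]), 0.58), (array([286. , 203.2]), 0.55)]
cap top [(array([367.9, 202.7]), 0.65), (array([369.1, 219.4]), 0.51), (array([367.4, 168.9]), 0.45), (array([262. , 210.8]), 0.4)]
cap wrist []
  tri [ 516.6 -158.7   45.6] [np.float64(0.9176756343677425), np.float64(0.9176756343676647)]
free_slot scene []
free_slot top [(array([261.7, 210.8]), 0.67)]
free_slot wrist []
cubby scene [(array([399.7, 177.4]), 0.7)]
cubby top [(array([266.9, 200.1]), 0.65), (array([190. , 227.9]), 0.48)]
cubby wrist []
  tri [516.7 185.8 127.5] [np.float64(4.10028426094149), np.float64(4.10028426094151)]
cover_mid scene [(array([402.1
[... 1380 characters left out ...]
np.float64(28.401538082479995)]
aerosol scene [(array([181.2, 267.2]), 0.66)]
aerosol top [(array([269.4, 180.5]), 0.62), (array([455.2, 172.2]), 0.6)]
aerosol wrist []
  tri [ 657.6 -147.4  115.1] [np.float64(330.42082741760623), np.float64(330.42082741760623)]
screwdriver scene [(array([210.9, 228.2]), 0.73), (array([290.5, 211.3]), 0.41)]
screwdriver top [(array([438.4, 211.4]), 0.82)]
screwdriver wrist []
  tri [ 489.  -405.1    7.6] [np.float64(8.007817641381436), np.float64(8.007817641381452)]
scene (array([1725.3, -295.1, 1003.7]), array([-0.8,  0.2, -0.6]))
top (array([ 267.5,  -14.2, 1567.8]), array([ 0.2,  0. , -1. ]))
wrist (array([ 49.8, 504.6, 373.7]), array([ 0.3, -0.1, -0.9]))
```

```bash
python3 - <<'E'
import cv2
a=cv2.imread('pics/s0.png')[130:290,140:500];b=cv2.imread('pics/t0.png')[120:280,160:500]
cv2.imwrite('pics/s0c.png',cv2.resize(a,None,fx=2.2,fy=2.2,interpolation=2)); cv2.imwrite('pics/t0c.png',cv2.resize(b,None,fx=2.3,fy=2.3,interpolation=2))
E
```

```text
(no output)
```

View pics/s0c.png

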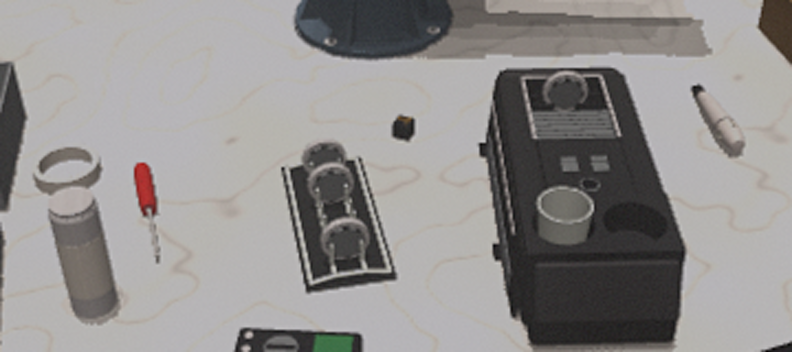

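View pics/t0c.png

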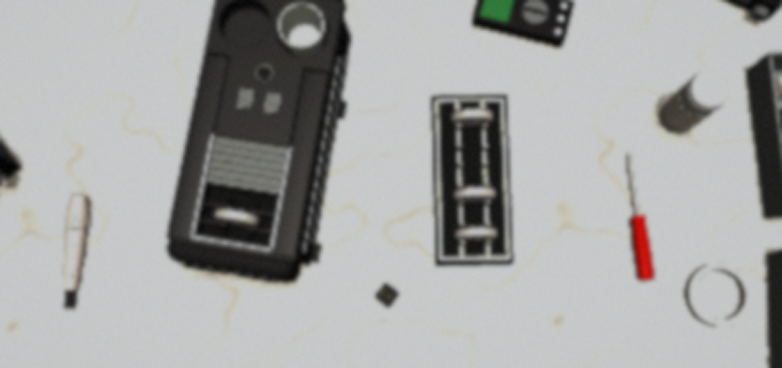

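The scene view shows the console with the cap standing at scene (400,171) and top (262,213). The rack holds three caps at top rows about 170, 203 and 221. That leaves the free slot at about (366,187), second from the far end. No bystander is close to either place.

```bash
python3 - <<'E'
from h import *
np.set_printoptions(precision=1,suppress=True)
C=cam('top');S=cam('scene')
f=lambda p:(160+p[0]/2.3,120+p[1]/2.3)
g=lambda p:(140+p[0]/2.2,130+p[1]/2.2)
P=[atz(C,f(p),8) for p in((432,97),(506,96),(512,262),(437,263))];P=np.array(P);print('rack',P,P.mean(0))
d=(P[0]+P[1]-P[2]-P[3])/2;print(np.linalg.norm(d),np.degrees(np.arctan2(d[1],d[0])))
P=np.array([atz(C,f(p),120) for p in((193,236),(271,248),(292,148),(212,136))]);print('cubby',P)
d=(P[2]+P[3]-P[0]-P[1])/2;print(np.linalg.norm(d),np.degrees(np.arctan2(d[1],d[0])))
print('cap top',atz(C,f((236,213)),150))
for n,c in(('top',C),('scene',S)):
  print(n,[(np.round(x['box'],1),round(x['score'],2)) for x in finder.spot_in(n,'cap')])
print('rackcaps', [atz(C,f(p),74) for p in((474,114),(474,191),(476,232))])
print('cap scene/top tri',tri([ray(C,f((236,213))),ray(S,g((565,76)))]))
E
```

```text
rack [[ 672.5  -94.3    8. ]
 [ 672.8 -211.1    8. ]
 [ 410.3 -212.1    8. ]
 [ 410.1  -97.     8. ]] [ 541.4 -153.6    8. ]
262.47831260921436 0.392557494088599
cubby [[442.4 257.8 120. ]
 [423.9 145.8 120. ]
 [569.5 116.4 120. ]
 [588.7 233.  120. ]]
148.42809984141576 -10.52310267989514
cap top [470.7 192.2 150. ]
top [(array([360.5, 217.4,  18.9,   5.4]), 0.69), (array([432.9, 191.5,  11.7,  47.2]), 0.65), (array([356.1, 166.9,  15.7,   8.6]), 0.57), (array([253.1, 208.3,  23. ,  10.1]), 0.53)]
scene [(array([287.6, 233.1,  26.3,  15.4]), 0.86), (array([281.8, 202.8,  17.3,  15.9]), 0.85), (array([384.1, 161.3,  21.5,  19. ]), 0.7), (array([275.1, 196.4,  23.2,  11. ]), 0.51)]
rackcaps [array([ 628.3, -153.7,   74. ]), array([ 510.7, -150.6,   74. ]), array([ 449.3, -152. ,   74. ])]
cap scene/top tri (array([471.6, 193.6, 145.4]), [np.float64(0.7625703303107093), np.float64(0.7625703303107106)])
```

{"method": "apply_moves", "body": {
  "plan": [
    [0.034,-0.029,0,0,0,-0.15],
    [0.069,-0.058,0,0,0,-0.3],
    [0.103,-0.087,0,0,0,-0.45],
    [0.138,-0.116,0,0,0,-0.6],
    [0.172,-0.145,0,0,0,-0.75],
    [0.206,-0.174,0,0,0,-0.9],
    [0.24,-0.203,0,0,0,-1.05],
    [0.275,-0.232,0,0,0,-1.2],
    [0.31,-0.261,0,0,0,-1.35],
    [0.344,-0.29,0,0,0,-1.5],
    [0.344,-0.29,0,0,0,-1.5],
    [0.344,-0.29,0,0,0,-1.5]
  ],
  "claw": 0.05
}}

```text
t: 3.5
position: [469.8, 193.9, 239.2]
tcp_rot: [-2.415, -2.009, 0.0]
wrist_force: [-1.4, -0.5, 0.2]
finger_gap: 50.2
grip_force: 0.0
```

```bash
python3 - <<'E'
from h import *
np.set_printoptions(precision=1,suppress=True)
o=r.get_obs();R=cv2.Rodrigues(o['tcp_rot'])[0];print(o['t'],o['position'],R[:,1],R[:,2])
W=cam('wrist');save(W,'w1.png')
for q in('cap','cubby','cover_mid'):print(q,[(np.round(x['xy'],1),round(x['score'],2)) for x in finder.spot_point('wrist',q)])
print([(np.round(x['box'],1),round(x['score'],2)) for x in finder.spot_in('wrist','cap')])
for x in (447,470,490): print(proj(W,(x,193,152)))
E
```

```text
3.5 [469.8 193.9 239.2] [ 1.  -0.2 -0. ] [-0.  0. -1.]
cap [(array([326.7, 192.4]), 0.76), (array([282.1, 309.4]), 0.64)]
cubby [(array([363.3, 192.3]), 0.96)]
cover_mid [(array([448.7, 190.9]), 0.89)]
[(array([315.9, 161.4,  20.7,  65.5]), 0.62), (array([319.8, 333.2, 158.3,  55.6]), 0.16)]
[296.3 212.2]
[322.9 207.6]
[346.2 203.5]
```

View pics/w1.png

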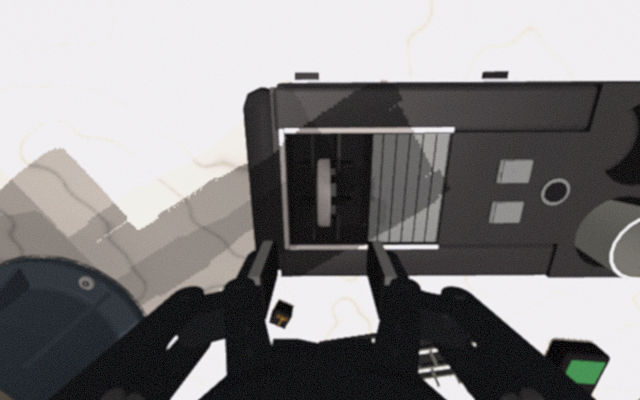

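The wrist view shows the cap's rim at columns 316–331, rows 160–227. The clip ring is on the right (cover) side, and the cover edge is at column 370. The console edges run parallel to the image rows, so the yaw fits.

```bash
python3 - <<'E'
from h import *
np.set_printoptions(precision=1,suppress=True)
W=cam('wrist')
g=W[0]['color'].mean(2)
print(g[185,305:350].astype(int)); print(g[150:240:2,323].astype(int))
print('ends',atz(W,(323,160),120),atz(W,(323,227),120))
print('rimL/R at 150',atz(W,(316,193),150),atz(W,(331,193),150),'at120',atz(W,(316,225),122),atz(W,(331,225),122))
T=cam('top')
print('tri cubby',tri([ray(W,(363.3,192.3)),ray(T,(266.9,200.1))]),tri([ray(W,(448.7,190.9)),ray(T,(270.8,176.9))]))
print('cubby corners',[atz(W,p,120) for p in((285,130),(288,248),(440,247),(453,130))], 'cover edge',atz(W,(370,190),116))
E
```

```text
[ 19  28  18  26  21  26  19  23  27  19  20  42  72 106 121 131 127 135
 137 132 130 131 134 131 127 110  80  75  66  69  62  40  19  19  26  14
  24  15  21  18  19  27  22  16  16]
[ 33  16  21  25  37  93 104 103 113 115 118 122 120 119 124 127 130 136
 136 136 135 138 132 131 130 125 128 120 119 121 118 116 115 114 114 112
 111 102  75   4  14   7  16  30  23]
ends [476.3 227.6 120. ] [464.2 161.8 120. ]
rimL/R at 150 [466.4 206.6 150. ] [478.8 204.3 150. ] at120 [458. 166. 122.] [472.5 163.3 122. ]
tri cubby (array([514.3, 185.2, 107.6]), [np.float64(4.680659592355851), np.float64(4.6806595923557355)]) (array([596.8, 171.7, 105.2]), [np.float64(2.246309674900618), np.float64(2.2463096749007554)])
cubby corners [array([448. , 260.2, 120. ]), array([425. , 145.4, 120. ]), array([577.1, 118.4, 120. ]), array([594.7, 233. , 120. ])] cover edge [515.5 190.  116. ]
```

{"method": "apply_moves", "body": {
  "plan": [
    [0.0025,0,-0.03,0,0,0],
    [0.0025,0,-0.06,0,0,0],
    [0.0025,0,-0.085,0,0,0],
    [0.0025,0,-0.1,0,0,0],
    [0.0025,0,-0.111,0,0,0],
    [0.0025,0,-0.111,0,0,0],
    [0.0025,0,-0.111,0,0,0]
  ],
  "claw": 0.04
}}

```text
t: 4.72
position: [472.9, 194.0, 129.0]
tcp_rot: [2.416, 2.008, 0.002]
wrist_force: [-0.4, -0.6, 0.5]
finger_gap: 40.0
grip_force: 0.0
```

{"method": "apply_moves", "body": {
  "plan": [
    [0,0,0,0,0,0],
    [0,0,0,0,0,0],
    [0,0,0,0,0,0],
    [0,0,0,0,0,0],
    [0,0,0,0,0,0],
    [0,0,0,0,0,0]
  ],
  "claw": 0.0,
  "newtons": 40
}}

```text
t: 5.48
position: [472.8, 194.0, 128.8]
tcp_rot: [2.416, 2.008, 0.001]
wrist_force: [-0.7, -0.1, 6.2]
finger_gap: 15.3
grip_force: 44.4
```

{"method": "apply_moves", "body": {
  "plan": [
    [0,0,0.02,0,0,0],
    [0,0,0.05,0,0,0],
    [0,0,0.09,0,0,0],
    [0.01,-0.02,0.11,0,0,0.02],
    [0.025,-0.06,0.11,0,0,0.05],
    [0.04,-0.11,0.11,0,0,0.08],
    [0.055,-0.16,0.11,0,0,0.11],
    [0.07,-0.21,0.1,0,0,0.14],
    [0.085,-0.26,0.09,0,0,0.17],
    [0.097,-0.286,0.08,0,0,0.195],
    [0.097,-0.286,0.08,0,0,0.195],
    [0.097,-0.286,0.08,0,0,0.195]
  ]
}}

```text
t: 6.98
position: [569.4, -91.8, 208.4]
tcp_rot: [-2.209, -2.233, -0.0]
wrist_force: [-0.2, 0.2, 0.3]
finger_gap: 15.2
grip_force: 43.7
```

```bash
python3 - <<'E'
from h import *
np.set_printoptions(precision=1,suppress=True)
o=r.get_obs();R=cv2.Rodrigues(o['tcp_rot'])[0];print(o['t'],o['position'],R[:,1],R[:,2],o['finger_gap'],o['wrist_force'])
W=cam('wrist');save(W,'w2.png')
T=cam('top');S=cam('scene')
for q in('cap','free_slot','rack'):
  for n,c in(('wrist',W),('top',T),('scene',S)):print(q,n,[(np.round(x['xy'],1),round(x['score'],2),atz(c,x['xy'],0 if q=='rack' else 42.7)) for x in finder.spot_point(n,q)])
E
```

```text
6.975 [569.4 -91.8 208.4] [ 1.  0. -0.] [-0.  0. -1.] 15.243711387948805 [-0.2  0.2  0.3]
cap wrist [(array([322.3, 250.6]), 0.76, array([ 570.3, -176.3,   42.7])), (array([274.1, 232.6]), 0.68, array([ 513.2, -153.1,   42.7])), (array([373.9, 231.2]), 0.65, array([ 630.8, -150. ,   42.7])), (array([224.9, 232.4]), 0.62, array([ 455.1, -153.4,   42.7]))]
cap top []
cap scene [(array([289.3, 213.4]), 0.86, array([ 514.8, -156.4,   42.7])), (array([294.1, 238.9]), 0.64, array([ 634.6, -160.6,   42.7])), (array([308.9, 179. ]), 0.56, array([344.4, -64.1,  42.7])), (array([289.1, 202.9]), 0.47, array([ 462. , -149. ,   42.7]))]
free_slot wrist []
free_slot top [(array([438.2, 210.6]), 0.29, array([ 486.3, -403.8,   42.7]))]
free_slot scene []
rack wrist [(array([300.5, 218.3]), 0.81, array([ 541.2, -152. ,    0. ]))]
rack top []
rack scene [(array([291.9, 231.5]), 0.64, array([ 550.9, -155.8,    0. ]))]
```

View pics/w2.png

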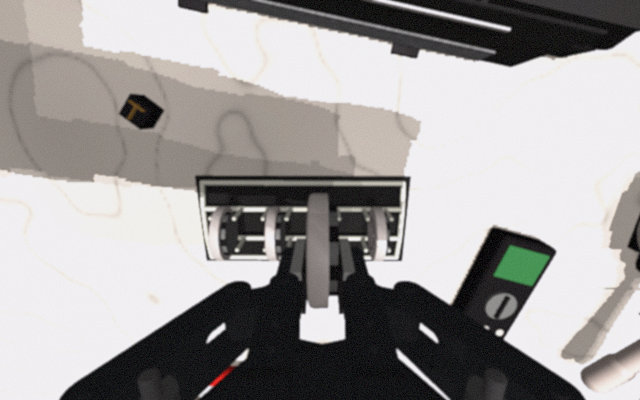

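The held cap is in the middle at columns 307–330. The rack caps are near columns 225, 274 and 374, so the free slot at column ~323 lies directly below. I'll go above it and triangulate from there.

{"method": "apply_moves", "body": {
  "plan": [
    [0.001,-0.03,-0.02,0,0,0],
    [0.002,-0.06,-0.058,0,0,0],
    [0.002,-0.06,-0.058,0,0,0],
    [0.002,-0.06,-0.058,0,0,0]
  ]
}}

```text
t: 8.07
position: [571.7, -151.9, 150.9]
tcp_rot: [2.209, 2.233, 0.001]
wrist_force: [-0.1, 0.5, 0.0]
finger_gap: 15.4
grip_force: 43.7
```

```bash
python3 - <<'E'
from h import *
np.set_printoptions(precision=1,suppress=True)
o=r.get_obs();print(o['t'],o['position'],o['tcp_rot'])
W=cam('wrist');save(W,'w3.png')
for q in('cap','rack'):
  print(q,[(np.round(x['xy'],1),round(x['score'],2),atz(W,x['xy'],0 if q=='rack' else 42.7)) for x in finder.spot_point('wrist',q)])
print([(np.round(x['box'],1),round(x['score'],2)) for x in finder.spot_in('wrist','cap')])
p=o['position']; print('held cap mid/top proj',proj(W,p-[0,0,8.8]),proj(W,p+[0,0,23]))
print('slot',proj(W,(571,-152,75)),proj(W,(571,-152,42.7)))
E
```

```text
8.075 [ 571.7 -151.9  150.9] [2.2 2.2 0. ]
cap [(array([197. , 198.3]), 0.95, array([ 457. , -152.5,   42.7])), (array([261.8, 199.5]), 0.95, array([ 516.3, -153.1,   42.7])), (array([389. , 201.1]), 0.75, array([ 633.2, -153.4,   42.7])), (array([320.8, 246.9]), 0.55, array([ 570.9, -201. ,   42.7]))]
rack [(array([297.9, 186.8]), 0.93, array([ 545.9, -152.6,    0. ]))]
[(array([373.7, 165.3,  35.6,  71.2]), 0.92), (array([306.9, 195.1,  32.6, 113.1]), 0.66), (array([169. , 163.9,  48.3,  69.5]), 0.56)]
held cap mid/top proj [322.2 252.5] [322.2 286. ]
slot [321.3 211.5] [321.4 199. ]
```

View pics/w3.png

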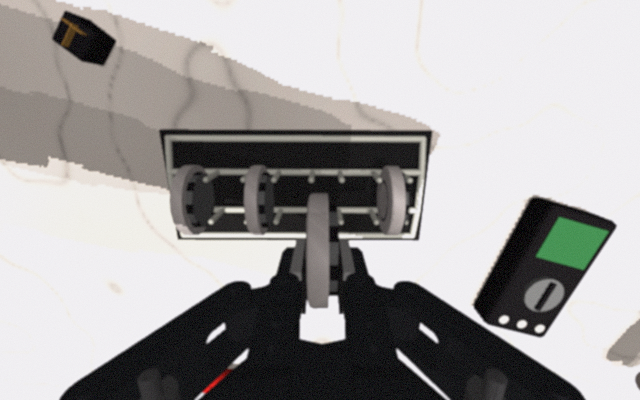

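```bash
python3 - <<'E'
from h import *
np.set_printoptions(precision=1,suppress=True)
W=cam('wrist')
for p in((311,178),(341,178),(326,178),(341,218)):print(atz(W,p,46),atz(W,p,35))
im=W[0]['color'][155:255,240:420,::-1];cv2.imwrite('pics/w3c.png',cv2.resize(im,None,fx=4.4,fy=4.4,interpolation=2))
E
```

```text
[ 562.1 -131.4   46. ] [ 561.7 -134.1   35. ]
[ 588.7 -131.1   46. ] [ 589.5 -133.8   35. ]
[ 575.4 -131.2   46. ] [ 575.6 -133.9   35. ]
[ 589.9 -169.2   46. ] [ 590.7 -173.6   35. ]
```

View pics/w3c.png

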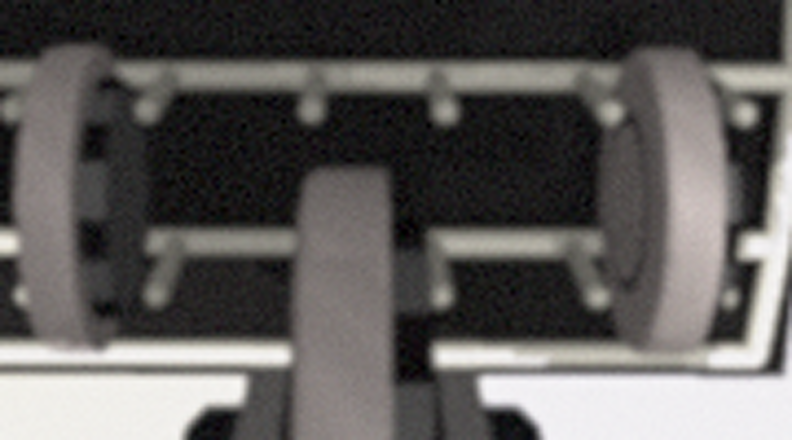

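Tine tops of the free slot sit at (311,181), (341,181) and (340,222), which puts the slot middle at x≈575.3, y≈-151.5. The held cap middle is at about 572.3, so I shift 3 mm in +x and descend.

{"method": "apply_moves", "body": {
  "plan": [
    [0.003,0,0,0,0,0.01],
    [0.003,0,-0.03,0,0,0.01],
    [0.003,0,-0.05,0,0,0.01],
    [0.003,0,-0.065,0,0,0.01],
    [0.003,0,-0.08,0,0,0.01],
    [0.003,0,-0.08,0,0,0.01]
  ]
}}

```text
t: 9.07
position: [574.0, -152.0, 69.4]
tcp_rot: [-2.197, -2.244, 0.001]
wrist_force: [-0.5, 0.1, -0.0]
finger_gap: 15.3
grip_force: 43.7
```

{"method": "apply_moves", "body": {
  "plan": [
    [0,0,-0.006,0,0,0],
    [0,0,-0.012,0,0,0],
    [0,0,-0.017,0,0,0],
    [0,0,-0.0185,0,0,0],
    [0,0,-0.0185,0,0,0]
  ]
}}

```text
t: 9.7
position: [575.3, -153.3, 52.6]
tcp_rot: [2.197, 2.242, -0.001]
wrist_force: [0.1, -6.4, 6.5]
finger_gap: 15.5
grip_force: 44.1
```

{"method": "apply_moves", "body": {
  "plan": [
    [0,-0.002,0,0,0,0],
    [0,-0.002,0,0,0,0],
    [0,-0.002,0,0,0,0]
  ]
}}

```text
t: 10.07
position: [574.9, -154.5, 52.0]
tcp_rot: [2.197, 2.244, 0.0]
wrist_force: [1.7, -3.0, 4.7]
finger_gap: 15.3
grip_force: 43.9
```

Close to balanced, so I'll nudge a little more and release.

{"method": "apply_moves", "body": {
  "plan": [
    [0,-0.001,0,0,0,0],
    [0,-0.001,0,0,0,0]
  ]
}}

```text
t: 10.32
position: [574.5, -155.1, 51.7]
tcp_rot: [-2.198, -2.245, -0.0]
wrist_force: [1.3, -1.3, 3.0]
finger_gap: 15.3
grip_force: 43.8
```

{"method": "apply_moves", "body": {
  "plan": [
    [0,0,0,0,0,0],
    [0,0,0,0,0,0],
    [0,0,0,0,0,0],
    [0,0,0,0,0,0]
  ],
  "claw": 0.034
}}

```text
t: 10.82
position: [574.4, -155.1, 51.7]
tcp_rot: [-2.198, -2.245, 0.0]
wrist_force: [-0.6, -0.0, -0.5]
finger_gap: 34.0
grip_force: 0.0
```

{"method": "apply_moves", "body": {
  "plan": [
    [0,0,0.02,0,0,0],
    [0,0,0.05,0,0,0],
    [0,0,0.09,0,0,0],
    [0,0.03,0.12,0,0,0],
    [0,0.06,0.14,0,0,0],
    [0,0.06,0.14,0,0,0],
    [0,0.06,0.14,0,0,0]
  ]
}}

```text
t: 11.7
position: [574.3, -95.4, 191.3]
tcp_rot: [-2.198, -2.245, 0.001]
wrist_force: [1.1, -0.8, 0.3]
finger_gap: 34.0
grip_force: 0.0
```

```bash
python3 - <<'E'
from h import *
np.set_printoptions(precision=1,suppress=True)
o=r.get_obs();print(o['t'],o['position'],o['finger_gap'])
W=cam('wrist')
print([(np.round(x['xy'],1),round(x['score'],2),atz(W,x['xy'],42.7)) for x in finder.spot_point('wrist','cap')])
im=W[0]['color'][140:290,180:440,::-1];cv2.imwrite('pics/w4c.png',cv2.resize(im,None,fx=3,fy=3,interpolation=2))
E
```

```text
11.7 [574.3 -95.4 191.3] 33.97543598053972
[(array([266.7, 235.4]), 0.9, array([ 513.4, -152.9,   42.7])), (array([213.3, 232.9]), 0.87, array([ 454. , -151.1,   42.7])), (array([372.6, 237. ]), 0.68, array([ 631.8, -152.4,   42.7])), (array([323.9, 235.2]), 0.61, array([ 577.3, -151.3,   42.7]))]
```

View pics/w4c.png

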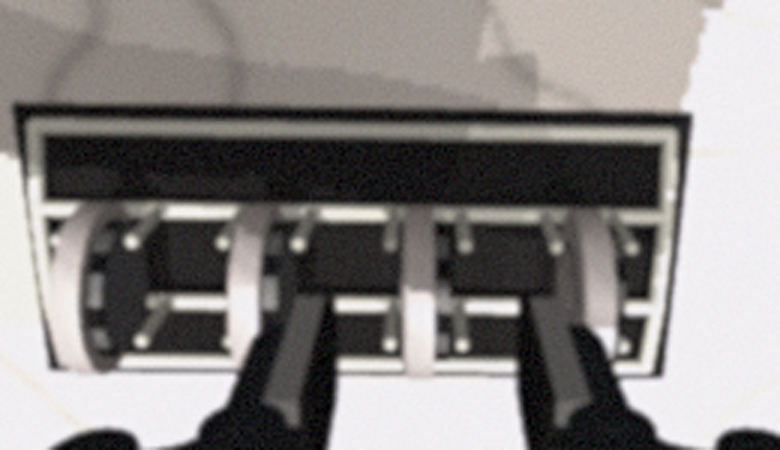

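The cap stands between its tines in the same attitude as its neighbours, near (573,-152), with the fingers clear. Next I go over the cover with the fingers shut.

{"method": "apply_moves", "body": {
  "plan": [
    [-0.003,0.03,0.01,0,0,-0.03],
    [-0.006,0.07,0.01,0,0,-0.06],
    [-0.01,0.11,0.01,0,0,-0.09],
    [-0.014,0.15,0.01,0,0,-0.12],
    [-0.018,0.19,0.01,0,0,-0.15],
    [-0.022,0.23,0,0,0,-0.18],
    [-0.027,0.26,-0.01,0,0,-0.205],
    [-0.027,0.2765,-0.03,0,0,-0.205],
    [-0.027,0.2765,-0.046,0,0,-0.205],
    [-0.027,0.2765,-0.046,0,0,-0.205],
    [-0.027,0.2765,-0.046,0,0,-0.205]
  ],
  "claw": 0.0
}}

```text
t: 13.18
position: [547.8, 180.8, 146.2]
tcp_rot: [2.417, 2.007, 0.0]
wrist_force: [0.6, -0.3, 0.2]
finger_gap: 0.5
grip_force: 0.0
```

```bash
python3 - <<'E'
from h import *
np.set_printoptions(precision=1,suppress=True)
o=r.get_obs();p=o['position'];print(o['t'],p,o['tcp_rot'],o['finger_gap'])
W=cam('wrist');save(W,'w5.png')
for q in('cubby','cover_mid'):print(q,[(np.round(x['xy'],1),round(x['score'],2),atz(W,x['xy'],118)) for x in finder.spot_point('wrist',q)])
print(proj(W,(p[0],p[1],116.5)))
E
```

```text
13.175 [547.8 180.8 146.2] [2.4 2.  0. ] 0.5403271642902275
cubby [(array([258.7, 234.8]), 0.86, array([507.9, 190.3, 118. ]))]
cover_mid [(array([387.6, 230.6]), 0.71, array([589.6, 178. , 118. ]))]
[322.5 236.6]
```

View pics/w5.png

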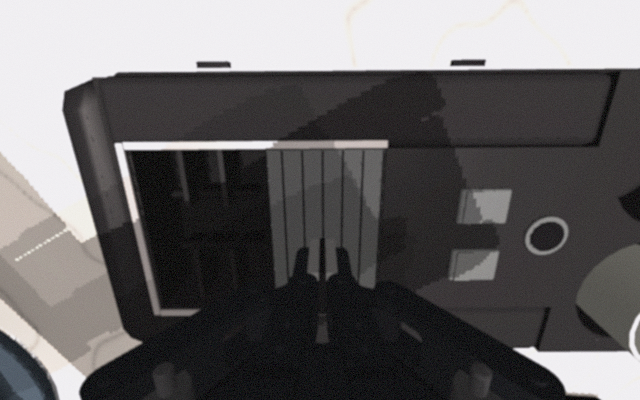

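The shut fingertips are over the cover (columns 270–380), with the contact point near (322,237), mid-panel. I'll press down now.

{"method": "apply_moves", "body": {
  "plan": [
    [0,0,-0.01,0,0,0],
    [0,0,-0.017,0,0,0],
    [0,0,-0.02,0,0,0],
    [0,0,-0.0225,0,0,0],
    [0,0,-0.0225,0,0,0],
    [0,0,-0.0225,0,0,0]
  ]
}}

```text
t: 14.08
position: [548.4, 181.1, 124.4]
tcp_rot: [2.415, 2.006, 0.003]
wrist_force: [-0.8, -5.2, 12.6]
finger_gap: 0.2
grip_force: 6.1
```

{"method": "apply_moves", "body": {
  "plan": [
    [-0.004,0.0007,0,0,0,0],
    [-0.01,0.0019,0,0,0,0],
    [-0.016,0.003,0,0,0,0],
    [-0.022,0.0041,0,0,0,0],
    [-0.028,0.0052,0,0,0,0],
    [-0.028,0.0052,0,0,0,0]
  ]
}}

```text
t: 14.82
position: [519.9, 186.3, 124.4]
tcp_rot: [2.415, 2.007, 0.002]
wrist_force: [-2.1, -4.9, 15.0]
finger_gap: -0.0
grip_force: 7.1
```

{"method": "apply_moves", "body": {
  "plan": [
    [-0.006,0.0011,0,0,0,0],
    [-0.012,0.0022,0,0,0,0],
    [-0.018,0.0033,0,0,0,0],
    [-0.024,0.0045,0,0,0,0],
    [-0.03,0.0056,0,0,0,0],
    [-0.036,0.0067,0,0,0,0],
    [-0.042,0.0078,0,0,0,0],
    [-0.047,0.0088,0,0,0,0],
    [-0.052,0.0097,0,0,0,0],
    [-0.055,0.0103,0,0,0,0],
    [-0.058,0.0108,0,0,0,0],
    [-0.058,0.0108,0,0,0,0]
  ]
}}

```text
t: 16.32
position: [462.8, 197.6, 124.4]
tcp_rot: [2.415, 2.007, 0.005]
wrist_force: [4.0, -1.6, 10.8]
finger_gap: -0.1
grip_force: 4.9
```

{"method": "apply_moves", "body": {
  "plan": [
    [-0.004,0.0007,0,0,0,0],
    [-0.004,0.0007,0,0,0,0],
    [-0.004,0.0007,0.02,0,0,0],
    [-0.004,0.0007,0.06,0,0,0],
    [-0.004,0.0007,0.1,0,0,0],
    [-0.004,0.0007,0.12,0,0,0],
    [-0.004,0.0007,0.12,0,0,0]
  ]
}}

```text
t: 17.2
position: [458.3, 198.4, 244.5]
tcp_rot: [2.415, 2.008, 0.004]
wrist_force: [-0.0, 0.1, -0.1]
finger_gap: 0.0
grip_force: 0.0
```

```bash
python3 - <<'E'
from h import *
np.set_printoptions(precision=1,suppress=True)
o=r.get_obs();print(o['t'],o['position'],o['wrist_force'])
W=cam('wrist');T=cam('top');S=cam('scene')
for n in('wrist','top','scene'):print(n,[(np.round(x['xy'],1),round(x['score'],2)) for x in finder.spot_point(n,'cover_mid')],[(np.round(x['xy'],1),round(x['score'],2)) for x in finder.spot_point(n,'cap')])
a=cv2.resize(W[0]['color'][100:320,180:500],(800,550),interpolation=2)
b=cv2.resize(S[0]['color'][150:270,260:460],None,fx=2,fy=2,interpolation=2)
cv2.imwrite('pics/w6.png',a[:,:,::-1])
E
```

```text
17.2 [458.3 198.4 244.5] [-0.   0.1 -0.1]
wrist [(array([374.3, 190.4]), 0.81)] []
top [(array([363.8, 219.4]), 0.59), (array([265.7, 201.2]), 0.56), (array([270. , 207.5]), 0.54)] [(array([456.2, 168.1]), 0.7), (array([367.7, 221.9]), 0.64), (array([365.1, 205.8]), 0.61), (array([362.8, 187.2]), 0.51), (array([366.2, 171.7]), 0.45)]
scene [(array([401.3, 179.4]), 0.55)] [(array([286. , 203.6]), 0.68), (array([295.9, 238.2]), 0.65), (array([289.7, 225.2]), 0.58), (array([290.1, 213.4]), 0.55)]
```

View pics/w6.png

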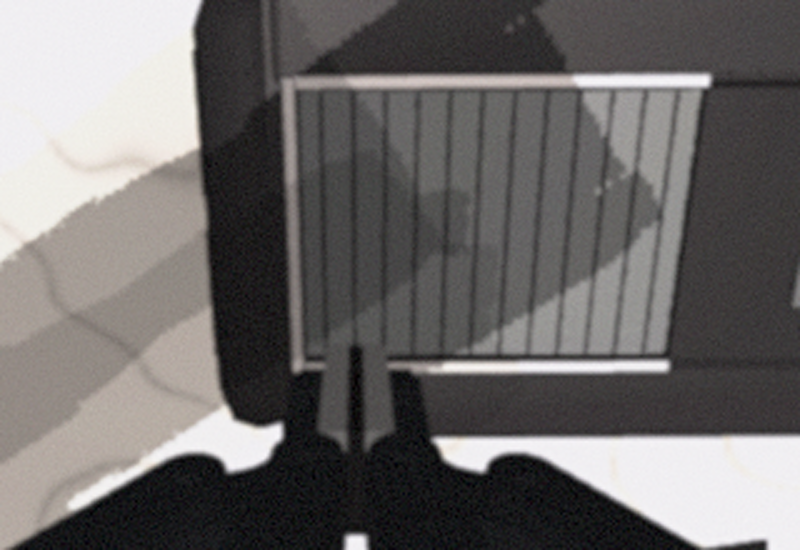

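The cover reaches the nose-side frame (column ~298 of the crop) with no gap. All four caps are detected in the rack, and the arm is clear.

```bash
python3 -c "
from plant import r
print(r.job_done())"
```

```text
the job is handed in; nothing more can be done
None
```

The cap stands released in the rack's empty slot, the cubby cover is slid fully shut, and I handed the job in at about 17 s; no verdict came back, so this rests on my last camera pictures.

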